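Press the lid sticker onto a candle jar

TASK

Of the three amber jars beside the hand press, one already has its round paper sticker on the lid; stand that one upright and centred on the small raised anvil of the press and let go of it. Then take the press handle, pull it over and down until the pointer stands at the long mark, not past it, so that the sprung foot presses the sticker, and finish while still holding the handle there. Leave the other two jars and the label roll where they are, and do not crush the jar.

Things in the scene. Friction and masses are not known exactly. Their poses are not given: they have to be found in the camera images.
- jar: Amber glass jar with black screw lid and a round white paper sticker on the lid (the lids of the two jars near it are bare), 68 mm diameter, 78 mm high, about 0.17 kg. Origin: centre of its underside, z up. Stands loose on the table to the right of the press, among the two bare jars; which of the three places it has varies. Grasp round the body.
- bare_jar_a: Amber jar of the same size with a bare black lid, to be left alone. Origin: centre of its underside.
- bare_jar_b: Another amber jar of the same size with a bare black lid, to be left alone. Origin: centre of its underside.
- label_roll: Roll of lid stickers on a card core, lying flat, 66 mm diameter, 30 mm high, left of the press, to be left alone. Origin: centre of its underside.
- press: Grey bench press for lid stickers, fixed; place and yaw vary. Origin on the table below the anvil axis; x from the anvil back to the column, y along the lever's pivot, z up. Base plate 16 mm thick, x -60 to 145, y +-55 mm; column 46 x 60 mm at x = 105 mm. With the lever at rest the space over the anvil is open above; behind its axis 74 mm are free (100 mm above z = 220 mm).
- anvil_top (a point): Centre of the anvil's round flat top: 52 mm diameter (narrower than the jar), 40 mm above the table, on the press's axis. Axes as the press. A jar standing here has its lid top at z = 118 mm.
- pivot (a point): Centre of the lever's pivot, at x = 105, z = 155 mm in the press frame; axes as the press. The lever is a yoke of two arms, inner gap 72 mm, swinging in the press's x-z plane: sprung foot 105 mm and handle bar 180 mm from the pivot. At rest it stands up and leans back, 109 degrees above level; at the mark it lies level, handle towards -x, over the anvil.
- mark (a point): Middle of the long black line straight above the pivot on the aluminium scale plate, on the column's +y side (the short ticks lie behind it). The black pointer on the lever's +y arm, at right angles to the arm, stands upright on this line when the lever lies level.
- handle: Handle bar at the lever's end: rubber sleeve 15 mm thick (17 at its ends), 68 mm long, between the arms; it turns freely on its rod, so a gripper can keep its orientation. Origin: its centre; y along the bar, parallel to the press's y; ignore its own turning. In the press frame at rest x = 163, z = 325 mm; at the mark x = -75, z = 155 mm. Pinch across the bar from above, mid-length.
- lever (a joint): Lever angle, rad: 0 at rest, grows as the handle is pulled over the top and down in front; 1.90 at the mark, hard stop 2.04. Handle in the press frame at angle q: x = 0.105 - 0.18 cos(1.9 - q), z = 0.155 + 0.18 sin(1.9 - q) m. A spring returns it: about 3 N at the handle at rest, 6 N near the mark, 10 N at the mark with the jar under the foot, so grip firmly.
- foot: Sprung foot below the lever, a rubber disc of 48 mm diameter that yields up to 16 mm. Origin: centre of its pressing face. With the jar on the anvil it meets the lid at a lever angle of about 1.83; at the mark it is pushed in 7 mm and presses with about 7 N; at about 1.98 it goes solid and would crush the jar.

How it is judged:
On the way:
1. the stickered jar stands centred on the anvil, let go, with the lever still at rest (horizontal distance between jar and anvil_top below 0.01 m and z of jar in the frame of anvil_top between -0.004 and 0.004 m and angle between jar's own z axis and vertical below 0.08 rad and contact force between the fingers and jar below 0.1 N and value of joint lever below 0.1 rad and linear speed of jar below 0.02 m/s), for 0.2 s.
At the end, for the whole second after the job is handed in: Ends holding: the fingers grip the handle (over 1 N), the lever is still and within 0.05 rad of the mark (1.90), the foot presses the jar lid with over 3 N; the stickered jar, free of the fingers, stands on the anvil within 10 mm of its centre and 0.08 rad of upright (horizontal distance between jar and anvil_top below 0.01 m and z of jar in the frame of anvil_top between -0.004 and 0.004 m and angle between jar's own z axis and vertical below 0.08 rad and contact force between the fingers and jar below 0.1 N and value of joint lever between 1.85 and 1.95 rad and velocity of joint lever between -0.05 and 0.05 rad/s and contact force between foot and jar above 3 N and contact force between the fingers and handle above 1 N); the arm keeps its last pose, push and grip.
It fails at once if the lever is pulled well past the mark (value of joint lever above 1.98 rad).
It fails at once if the jar is crushed: the foot presses it with more than 25 N (contact force between foot and jar above 25 N).
It fails at once if a bare jar or the label roll is moved by more than 20 mm (distance of any of bare_jar_a, bare_jar_b, label_roll from where it was at the start of the episode above 0.02 m).
It also fails if it takes over 67 s, if anything falls off the work surface, if the arm or the gripper's body presses on something with over 40 N, if the wrist force passes 120 N, or if a joint passes its speed limit or range.

ROBOT

A 6-joint arm with a two-finger parallel gripper is mounted at the origin on the work surface; the furniture and walls round the work are solid. World frame = base frame: x ahead of the robot, y to its left, z up, the work surface at z = 0. Lengths are in m, angles in rad, forces in N, time in s.
With the tool pointing down it reaches from about 0.275 to 0.85 m from the base axis. Payload 19 kg.
Tool frame: the origin (TCP) lies on the centre line of the jaws, within the pads' length; the fingertips stand robot.tip_extent ahead of it and the grasp point (between the pads) lies 5 mm behind it (robot.tip_extent is the distance from the TCP to the fingertips, in m); z points along the fingers, y is the line along which they close (so a half turn about z gives the same grasp; the last joint's range is limited). The gripper opens to 85 mm and grips with 20 to 120 N. Pads are 22 mm wide; open, the fingers measure 114 mm over their backs; the gripper's body (76 mm by 85 mm) begins 54 mm behind the grasp point. The pads swing forward as they close: fully open they stand 13 mm farther back than shut.
Start: joints at [1.126, 0.15, 1.437, -0, 1.554, -0.134], TCP at [0.176, 0.547, 0.245] pointing down, gripper open.
Joint ranges: [-2.8, 2.8], [-0.68, 2.1], [0.12, 2.68], [-1.39, 4.53], [0.16, 2.79], [-2.81, 2.81]. Speed limits (rad/s): [1.89, 1.89, 2.22, 3.01, 3.01, 3.01].

INTERFACE

Orientations are given as a unit quaternion [x, y, z, w].
In Python, from rig import robot gives the robot as it stands. The module is installed in compiled form; this text tells all that it offers.
- The arm moves only by the shell command python3 -m crank 'ROWS' [FORCE]. ROWS is JSON, a list of rows, each an object with "xyz": the shift along the tool's x, y, z in mm, a list of three; "yaw": the turn about the tool's z in degrees; "grip": the finger opening in mm, from 0 to 85.4. A call has 1 to 20 rows; each row shifts and turns the commanded pose from where the row before left it, along the tool's axes as they then stand; what a row does not reach is not made up. A row lasts 1/10 s, in which the tool goes at most 50 mm and 8.59 degrees, less where a joint would pass 70% of its speed; a pose out of reach is approached as far as the arm can. A call is refused whole if a number of a shift passes 50 or a number of a turn 8.59, either way. A call with a gripper value outside its range is refused whole. The fingers move at their own pace and stop on an object; FORCE is the grip in N (left out, the last holds). Time passes only in rows, so rows that do not move let the fingers close. It gives the time, the measured TCP pose, the force, the opening and the grip force at its end, in the units of the state.
- robot.sense(): the state, without advancing time (a new reading comes with each control period).
- robot.grab_frame(name): name is "side" or "top" or "wrist"; returns a dict with "color" (480x640x3 uint8, red, green, blue), "intrinsics" (3x3 intrinsics, pixels), "distortion" ([k1, k2, p1, p2, k3] as OpenCV has them; the pictures are not rectified), "extrinsics" (4x4, takes a point from world to camera coordinates). Camera axes: x right, y down, z forward; pixel columns grow to the right and rows downward; lengths in m; the calibration is good to about 2 mm. A picture is of the moment at which its call begins. There is no depth.
- robot.finish_job(): hands the job in; it is judged then, once.
The state is a dict: "t": time; "joints": joint angles; "dq": joint speeds; "joint_efforts": joint torques, N m; "ee_pos": TCP position; "tool_rot": TCP orientation; "ft_force": force on the tool from outside, world axes, zero at the start; "moment": the same for the moment, N m; "grip_width": opening from 0.0 (shut) to 1.0 (fully open); "grip_force": force on a finger pad.
Only numpy, scipy, OpenCV 4.12 (cv2) and the standard library are available. Lean on these libraries where they do the work, as an engineer would, in place of code of your own. Each camera call takes 0.05 s, during which the arm holds its last target. There are 200 camera calls.

## Working session

There is one attempt and no reset: what is moved stays moved. The work goes in short steps, Python scripts to look and compute and a shell command to move; the robot and the scene stay as the last step left them, time stands still between calls to the robot, and variables do not carry over. Pictures are saved under pics/ and viewed, at most 10 in all, crops included, and the job is handed in when it is done.

```bash
mkdir -p pics
python3 - <<'E'
from rig import robot
import cv2,numpy as np,pickle
print(robot.tip_extent, robot.sense())
d={}
for n in("top","side"):
    f=robot.grab_frame(n); d[n]=f; cv2.imwrite(f"pics/{n}0.png",f["color"][:,:,::-1])
    print(n,f["intrinsics"].tolist(),f["distortion"],np.round(f["extrinsics"],4).tolist())
pickle.dump(d,open("f0.pkl","wb"))
E
```

```text
0.014 {'t': 0.0, 'joints': array([ 1.12603164e+00,  1.50961701e-01,  1.43799213e+00,  3.99160869e-05,
        1.55379584e+00, -1.33997891e-01]), 'dq': array([0.00174818, 0.0013432 , 0.00150689, 0.00064207, 0.00098179,
       0.00058876]), 'joint_efforts': array([-3.08422277e-03, -7.13061547e+01, -5.70856833e+01, -5.44518443e-04,
        9.17123922e-03, -5.84053765e-06]), 'ee_pos': array([0.17574103, 0.54725929, 0.24470865]), 'tool_rot': array([ 1.54759212e-01,  9.87952049e-01, -5.48758518e-04, -1.84207541e-04]), 'ft_force': array([-0.07563834, -0.40598347,  0.74698521]), 'moment': array([-0.02495651,  0.02395431, -0.01705421]), 'grip_force': 0.0, 'grip_width': 0.9990018406238717}
top [[613.3268156494337, 0.0, 309.1777544733231], [0.0, 613.3268156494337, 245.61847287466767], [0.0, 0.0, 1.0]] [0.02630813 0.         0.         0.         0.        ] [[0.0103, -0.9999, -0.0045, -0.0039], [-0.9939, -0.0098, -0.1101, 0.5221], [0.11, 0.0057, -0.9939, 1.5644], [0.0, 0.0, 0.0, 1.0]]
side [[607.8462701140037, 0.0, 331.1450956598932], [0.0, 607.8462701140037, 252.70999866368888], [0.0, 0.0, 1.0]] [0.04597588 0.         0.         0.         0.        ] [[0.9997, -0.023, -0.0056, -0.495], [-0.0178, -0.5767, -0.8167, 0.1583], [0.0156, 0.8166, -0.577, 1.797], [0.0, 0.0, 0.0, 1.0]]
```

View pics/top0.png

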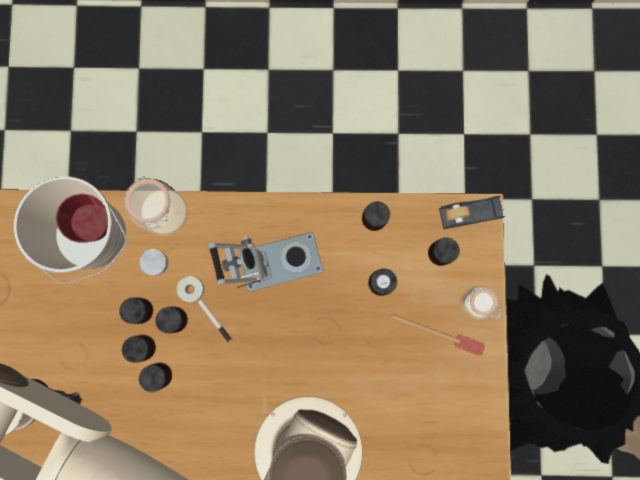

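View pics/side0.png

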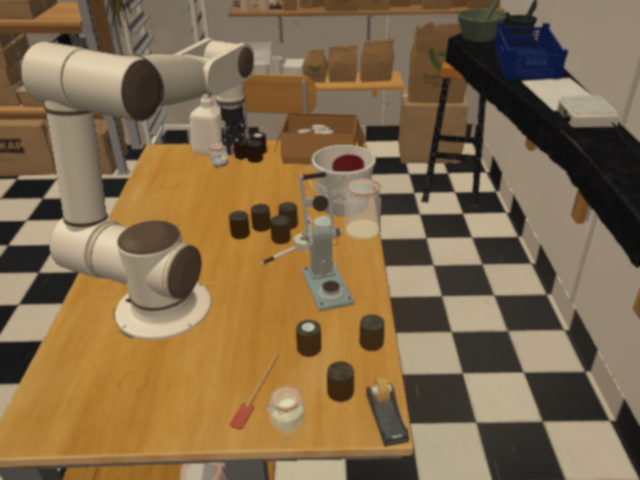

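The top view shows the stickered jar at (383,282), the bare jars at (376,215) and (445,250), the anvil at (297,256), the handle bar near (215,263) and the label roll at (190,289). In the side view the sticker is at (308,327) and the anvil at (331,288).

```bash
cat > h.py <<'E'
import cv2,numpy as np,pickle
def ray(f,uv):
    p=cv2.undistortPoints(np.float64(uv).reshape(-1,1,2),f["intrinsics"],np.float64(f["distortion"])).reshape(-1,2)
    R,t=f["extrinsics"][:3,:3],f["extrinsics"][:3,3]
    return -R.T@t,np.c_[p,np.ones(len(p))]@R
def onz(f,uv,z):
    c,d=ray(f,uv); return c+d*((z-c[2])/d[:,2])[:,None]
def pix(f,X):
    r=cv2.Rodrigues(f["extrinsics"][:3,:3])[0]
    return cv2.projectPoints(np.float64(X).reshape(-1,1,3),r,f["extrinsics"][:3,3],f["intrinsics"],np.float64(f["distortion"]))[0].reshape(-1,2)
def blob(m,x0,y0,x1,y1):
    s=m[y0:y1,x0:x1].astype(np.uint8); n,l,st,c=cv2.connectedComponentsWithStats(s)
    k=1+np.argmax(st[1:,4]); return c[k]+[x0,y0],st[k]+[x0,y0,0,0,0],(l==k)
E
python3 - <<'E'
from h import *
d=pickle.load(open("f0.pkl","rb")); T,S=d["top"],d["side"]
def m(f): g=f["color"].astype(int); return g.min(2),g.max(2),g
for n,f,bs,ba in(("top",T,(368,268,398,298),(280,240,313,272)),("side",S,(292,315,325,345),(318,278,346,298))):
    lo,hi,g=m(f)
    for nm,mask,b,z in(("sticker",lo>150,bs,.078),("anvil",hi<75,ba,.04)):
        c,st,_=blob(mask,*b); print(n,nm,c,st,onz(f,c,z))
t=T["color"][215:305,195:335]; cv2.imwrite("pics/c0.png",cv2.resize(t[:,:,::-1],None,fx=5.5,fy=5.5,interpolation=cv2.INTER_CUBIC))
for nm,b in(("A",(360,198,395,235)),("B",(428,234,464,268)),("J",(366,265,400,300))):
    c,st,_=blob(m(T)[1]<75,*b);print(nm,c,st,onz(T,c,.06))
c,st,_=blob(m(T)[0]>150,173,273,206,306);print("roll",c,st,onz(T,c,.03))
E
```

```text
top sticker [383.00740741 281.06666667] [377 275  13  13 135] [[ 0.42936794 -0.18431455  0.078     ]]
top anvil [295.51079137 256.09352518] [287 247  18  19 278] [[0.49338534 0.03617689 0.04      ]]
side sticker [308.     326.4375] [303 324  10   6  48] [[ 0.43017434 -0.18676044  0.078     ]]
side anvil [330.5 286. ] [324 282  14   9 110] [[0.4941843  0.03105468 0.04      ]]
A [375.18011257 215.75422139] [362 202  27  28 533] [[ 0.59716659 -0.16688121  0.06      ]]
B [442.97359736 251.47194719] [428 239  31  26 606] [[ 0.5070394  -0.33856919  0.06      ]]
J [381.58146067 282.03651685] [369 269  27  26 356] [[ 0.42784907 -0.18277985  0.06      ]]
roll [189.23690205 288.738041  ] [177 276  26  26 439] [[0.4072297 0.3090121 0.03     ]]
```

View pics/c0.png

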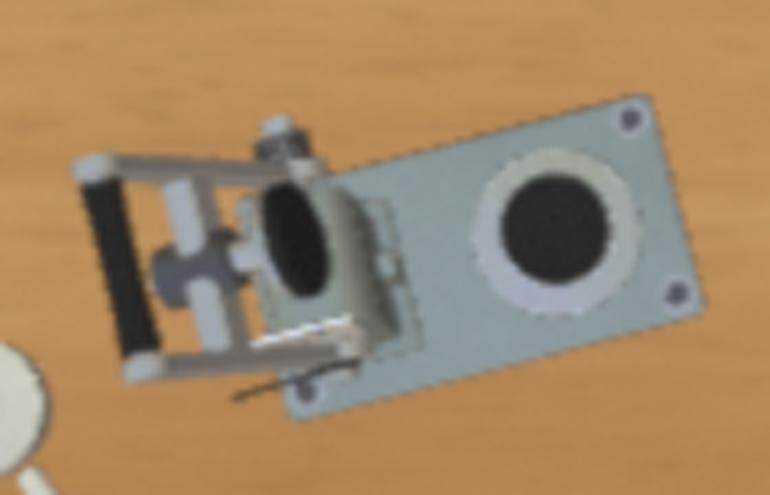

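The crop shows the base-plate corners at about (650,95), (705,305) and (293,418) in crop pixels. The anvil pad is at (555,230) and the handle bar runs from (100,180) to (142,355).

```bash
cat >> h.py <<'E'
def togo(robot,P,heading):
    s=robot.sense(); from scipy.spatial.transform import Rotation as R
    M=R.from_quat(s["tool_rot"]).as_matrix(); h=np.arctan2(M[1,1],M[0,1])
    dy=(heading-np.degrees(h)+90)%180-90
    print("t",round(s["t"],2),"pos",np.round(s["ee_pos"],4),"head",round(np.degrees(h),2),"tilt z",np.round(M[:,2],3),"j",np.round(s["joints"],2))
    print("yaw",round(-dy,2),"shift now mm",np.round(1e3*M.T@(np.array(P)-s["ee_pos"]),1))
    a=np.radians(-dy); c=np.array([[np.cos(a),-np.sin(a),0],[np.sin(a),np.cos(a),0],[0,0,1]])
    print("shift after yaw mm",np.round(1e3*(M@c).T@(np.array(P)-s["ee_pos"]),1))
E
python3 - <<'E'
from h import *
from rig import robot
d=pickle.load(open("f0.pkl","rb")); T=d["top"]
c=lambda p:np.array(p)/5.5+[195,215]-.4
P=onz(T,c([(650,95),(705,305),(293,418)]),.016); print("corners",P, np.linalg.norm(P[0]-P[1]),np.linalg.norm(P[1]-P[2]))
y=P[0]-P[1];x=P[2]-P[1]; print("press x heading",np.degrees(np.arctan2(x[1],x[0])),"from front edge",np.degrees(np.arctan2(-y[0],y[1]))) 
ux=x/np.linalg.norm(x); print("origin", (P[0]+P[1])/2+.06*ux)
H=onz(T,c([(100,180),(142,355)]),.325);print("handle",H,H.mean(0),np.linalg.norm(H[0]-H[1]))
b=onz(T,c([(630,118),(678,293),(307,390)]),.018);v=b[2]-b[1];w=b[1]-b[0]
print("bolt heads",np.degrees(np.arctan2(v[1],v[0])),np.degrees(np.arctan2(w[1],w[0])))
f=robot.grab_frame("wrist");E=f["extrinsics"];s=robot.sense()
from scipy.spatial.transform import Rotation as R
M=R.from_quat(s["tool_rot"]).as_matrix();print("cam in tool",M.T@(-E[:3,:3].T@E[:3,3]-s["ee_pos"]),"axes",np.round(E[:3,:3]@M,2).tolist())
togo(robot,(.4295,-.185,.245),14.7)
E
```

```text
corners [[ 0.55991639 -0.00767786  0.016     ]
 [ 0.45978491 -0.03471518  0.016     ]
 [ 0.40440011  0.15943863  0.016     ]] 0.10371754334959618 0.20189893423600358
press x heading 105.92145978777543 from front edge -74.88945223721097
origin [0.49339148 0.0365018  0.016     ]
handle [[0.48367886 0.20312159 0.325     ]
 [0.41667378 0.18522886 0.325     ]] [0.45017632 0.19417523 0.325     ] 0.069352939377807
bolt heads 105.24423825334235 -164.18597005398905
cam in tool [ 8.09815716e-02  1.02279093e-04 -1.29449280e-01] axes [[-0.0, 1.0, -0.0], [-0.95, -0.0, -0.31], [-0.31, -0.0, 0.95]]
t 0.15 pos [0.1758 0.5473 0.2448] head 72.19 tilt z [-0.    -0.001 -1.   ] j [ 1.13  0.15  1.44 -0.    1.55 -0.13]
yaw 57.49 shift now mm [-4.655e+02 -6.196e+02  3.000e-01]
shift after yaw mm [-7.727e+02  5.960e+01  3.000e-01]
```

```bash
python3 -m crank '[{"yaw":-8.3,"xyz":[0,0,0],"grip":85},{"yaw":-8.3,"xyz":[0,0,0],"grip":85},{"yaw":-8.3,"xyz":[0,0,0],"grip":85},{"yaw":-8.3,"xyz":[0,0,0],"grip":85}]' 40
python3 -m crank '[{"yaw":0,"xyz":[-3,-20,0],"grip":85},{"yaw":0,"xyz":[-3,-43,0],"grip":85},{"yaw":0,"xyz":[-3,-43,0],"grip":85},{"yaw":0,"xyz":[-3,-43,0],"grip":85},{"yaw":0,"xyz":[-3,-43,0],"grip":85},{"yaw":0,"xyz":[-3,-43,0],"grip":85},{"yaw":0,"xyz":[-3,-43,0],"grip":85},{"yaw":0,"xyz":[-3,-43,0],"grip":85},{"yaw":0,"xyz":[-3,-43,0],"grip":85},{"yaw":0,"xyz":[-3,-43,0],"grip":85},{"yaw":0,"xyz":[-3,-43,0],"grip":85},{"yaw":0,"xyz":[-3,-43,0],"grip":85},{"yaw":0,"xyz":[-3,-43,0],"grip":85},{"yaw":0,"xyz":[-3,-43,0],"grip":85},{"yaw":0,"xyz":[-3,-43,0],"grip":85},{"yaw":0,"xyz":[-3,-43,0],"grip":85},{"yaw":0,"xyz":[0,-43,0],"grip":85},{"yaw":0,"xyz":[0,-43,0],"grip":85},{"yaw":0,"xyz":[0,-20,0],"grip":85},{"yaw":0,"xyz":[0,0,0],"grip":85}]'
python3 - <<'E'
from h import *
from rig import robot
togo(robot,(.4295,-.185,.245),105.4)
f=robot.grab_frame("wrist"); cv2.imwrite("pics/w1.png",f["color"][:,:,::-1]); pickle.dump(f,open("w1.pkl","wb"))
print(pix(f,[(.4295,-.185,.078)]))
E
```

```text
t: 0.55
ee_pos: [0.1758, 0.5473, 0.245]
tool_rot: [-0.137, 0.991, -0.0, -0.0]
ft_force: [0.5, -0.3, 0.2]
grip_width: 0.996
grip_force: 0.0
t: 2.55
ee_pos: [0.4269, -0.1854, 0.2446]
tool_rot: [-0.133, 0.991, 0.0, -0.001]
ft_force: [0.3, 1.3, -0.0]
grip_width: 0.991
grip_force: 0.0
t 2.55 pos [ 0.4269 -0.1854  0.2446] head 105.24 tilt z [-0.001  0.    -1.   ] j [-0.58 -0.08  1.68 -0.    1.55 -2.41]
yaw -0.16 shift now mm [-2.6 -0.3 -0.4]
shift after yaw mm [-2.6 -0.3 -0.4]
[[316.33447055 226.3824274 ]]
```

View pics/w1.png

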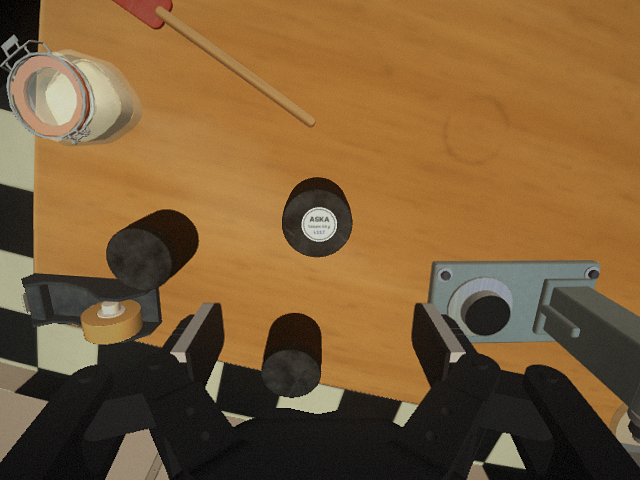

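The wrist view shows the sticker at (320,224), the anvil pad at (488,312), the plate's bolt heads at (446,274) and (592,274), and the bare jars well clear of the fingers.

Run:
```python
from h import *
from rig import robot
f=pickle.load(open("w1.pkl","rb")); g=f["color"].astype(int)
c,st,_=blob(g.min(2)>130,295,200,345,250); J=onz(f,c,.078)[0]; print("sticker",c,st,J)
c,st,_=blob(g.max(2)<75,462,288,514,338); print("anvil",c,st,onz(f,c,.04))
b=onz(f,[(446,274),(592,274)],.018);v=b[1]-b[0];print("press heading",np.degrees(np.arctan2(v[1],v[0])))
togo(robot,(J[0],J[1],.045),105.4)
```

```text
sticker [318.87428571 224.32114286] [302 207  35  35 875] [ 0.42698679 -0.18325844  0.078     ]
anvil [486.08163265 314.96802721] [ 462  296   48   40 1470] [[0.49082955 0.03490586 0.04      ]]
press heading 104.80494254894353
t 2.6 pos [ 0.4267 -0.184   0.2447] head 105.29 tilt z [-0.001  0.001 -1.   ] j [-0.57 -0.08  1.68 -0.    1.55 -2.41]
yaw -0.11 shift now mm [ -0.7   0.5 199.7]
shift after yaw mm [ -0.7   0.5 199.7]
```

```bash
python3 -m crank '[{"yaw":0,"xyz":[-1,0,20],"grip":85},{"yaw":0,"xyz":[0,0,30],"grip":85},{"yaw":0,"xyz":[0,0,30],"grip":85},{"yaw":0,"xyz":[0,0,30],"grip":85},{"yaw":0,"xyz":[0,0,30],"grip":85},{"yaw":0,"xyz":[0,0,30],"grip":85},{"yaw":0,"xyz":[0,0,20],"grip":85},{"yaw":0,"xyz":[0,0,10],"grip":85},{"yaw":0,"xyz":[0,0,0],"grip":85},{"yaw":0,"xyz":[0,0,0],"grip":60},{"yaw":0,"xyz":[0,0,0],"grip":60},{"yaw":0,"xyz":[0,0,0],"grip":60},{"yaw":0,"xyz":[0,0,0],"grip":60},{"yaw":0,"xyz":[0,0,0],"grip":60},{"yaw":0,"xyz":[0,0,0],"grip":60}]' 30
python3 - <<'E'
from h import *
from rig import robot
f=robot.grab_frame("wrist"); g=f["color"].astype(int)
cv2.imwrite("pics/w2.png",f["color"][:,:,::-1])
c,st,_=blob(g.min(2)>130,240,120,400,330); print("sticker",c,st,onz(f,c,.078)); togo(robot,(.4934,.0364,.2),105.4)
E
```

```text
t: 4.1
ee_pos: [0.4284, -0.1831, 0.0468]
tool_rot: [-0.134, 0.991, -0.001, 0.001]
ft_force: [-2.0, 2.8, 7.7]
grip_width: 0.782
grip_force: 33.6
sticker [323.07692308 328.32307692] [308 327  32   3  65] [[ 0.41128392 -0.18525628  0.078     ]]
t 4.15 pos [ 0.4284 -0.1831  0.0467] head 105.4 tilt z [ 0.002 -0.001 -1.   ] j [-0.57  0.08  1.94  0.    1.12 -2.41]
yaw -0.0 shift now mm [-121.2  194.2 -153.4]
shift after yaw mm [-121.2  194.2 -153.4]
```

```bash
python3 - <<'E'
from h import *
from rig import robot
f=robot.grab_frame("wrist"); g=f["color"].astype(int)
c,st,_=blob(g.min(2)>130,240,270,400,450); p=onz(f,c,.078)[0]; print("sticker",c,st,p)
s=robot.sense(); d=p-s["ee_pos"]; print(d, s["ee_pos"])
E
python3 -m crank '[{"yaw":0,"xyz":[0,0,-10],"grip":60},{"yaw":0,"xyz":[0,0,-25],"grip":60},{"yaw":0,"xyz":[0,0,-30],"grip":60},{"yaw":0,"xyz":[0,0,-30],"grip":60},{"yaw":0,"xyz":[0,0,-30],"grip":60},{"yaw":0,"xyz":[0,0,-20],"grip":60},{"yaw":0,"xyz":[0,0,-10],"grip":60},{"yaw":0,"xyz":[0,0,0],"grip":60},{"yaw":0,"xyz":[0,0,0],"grip":60}]'
python3 - <<'E'
from h import *
from rig import robot
togo(robot,(.4934,.0364,.2),105.4)
f=robot.grab_frame("wrist"); pickle.dump(f,open("w3.pkl","wb"));cv2.imwrite("pics/w3.png",f["color"][:,:,::-1])
E
```

```text
sticker [323.03612245 365.06204082] [ 277  327   93   76 4900] [ 0.42593987 -0.18115468  0.078     ]
[-0.00243354  0.00197668  0.03125393] [ 0.4283734  -0.18313136  0.04674607]
t: 5.1
ee_pos: [0.4275, -0.1828, 0.1997]
tool_rot: [-0.134, 0.991, 0.0, -0.0]
ft_force: [-0.1, -0.0, -2.5]
grip_width: 0.784
grip_force: 34.7
t 5.1 pos [ 0.4275 -0.1828  0.1997] head 105.39 tilt z [-0.001  0.    -1.   ] j [-0.57 -0.06  1.75 -0.    1.45 -2.41]
yaw -0.01 shift now mm [-121.7  193.8   -0.3]
shift after yaw mm [-121.8  193.8   -0.3]
```

View pics/w3.png

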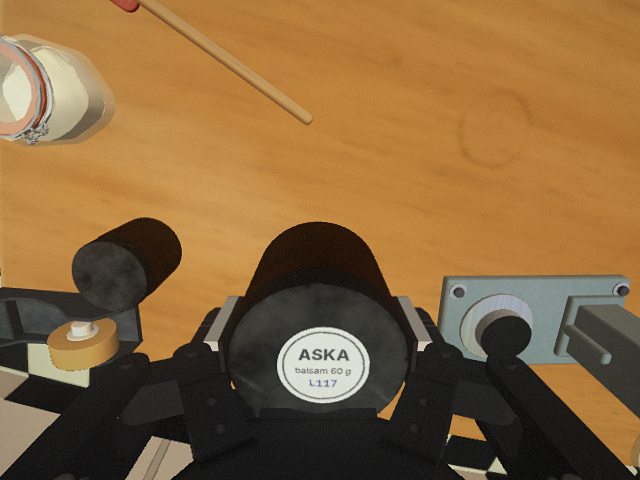

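The jar is held upright between the pads, with the sticker centred at (323,365). The anvil pad is partly visible at (503,331).

Run:
```python
from h import *
f=pickle.load(open("w1.pkl","rb")); g=f["color"].astype(int)
for th in(45,55,65):
    c,st,m=blob(g.max(2)<th,455,280,520,345); print(th,c,st,onz(f,c,.04))
x0,y0=st[:2]
c=np.array(st[:2]+st[2:4]/2-.5); print("bbox centre",c,onz(f,c,.04))
print("jar w1",onz(f,[(318.87,224.3)],.078))
```

```text
45 [487.28422619 315.19717262] [ 465  296   45   39 1344] [[0.49075118 0.03641972 0.04      ]]
55 [487.20937042 315.18301611] [ 465  296   45   40 1366] [[0.49075619 0.0363255  0.04      ]]
65 [487.20406681 315.17066086] [ 465  296   45   40 1377] [[0.49074273 0.03631242 0.04      ]]
bbox centre [487.  315.5] [[0.49120417 0.03626313 0.04      ]]
jar w1 [[ 0.42696837 -0.18326756  0.078     ]]
```

```bash
python3 -m crank '[{"yaw":0,"xyz":[-10,16,0],"grip":60},{"yaw":0,"xyz":[-20,32,0],"grip":60},{"yaw":0,"xyz":[-20,32,0],"grip":60},{"yaw":0,"xyz":[-20,32,0],"grip":60},{"yaw":0,"xyz":[-20,32,0],"grip":60},{"yaw":0,"xyz":[-16,27,0],"grip":60},{"yaw":0,"xyz":[-10,16,0],"grip":60},{"yaw":0,"xyz":[-5,8,0],"grip":60},{"yaw":0,"xyz":[0,0,0],"grip":60},{"yaw":0,"xyz":[0,0,0],"grip":60},{"yaw":0,"xyz":[0,0,0],"grip":60}]'
python3 - <<'E'
from h import *
from rig import robot
togo(robot,(.4922,.037,.0867),105.4)
E
```

```text
t: 6.25
ee_pos: [0.4925, 0.0362, 0.2001]
tool_rot: [-0.133, 0.991, -0.0, -0.0]
ft_force: [-0.3, 0.1, -1.8]
grip_width: 0.781
grip_force: 34.8
t 6.25 pos [0.4925 0.0362 0.2001] head 105.33 tilt z [-0. -0. -1.] j [-0.08  0.    1.69 -0.    1.45 -1.92]
yaw -0.07 shift now mm [ -0.    0.8 113.4]
shift after yaw mm [ -0.    0.8 113.4]
```

Lower to about 2 mm above contact first.

```bash
python3 -m crank '[{"yaw":0,"xyz":[0,1,15],"grip":60},{"yaw":0,"xyz":[0,0,25],"grip":60},{"yaw":0,"xyz":[0,0,25],"grip":60},{"yaw":0,"xyz":[0,0,20],"grip":60},{"yaw":0,"xyz":[0,0,15],"grip":60},{"yaw":0,"xyz":[0,0,8],"grip":60},{"yaw":0,"xyz":[0,0,3],"grip":60},{"yaw":0,"xyz":[0,0,0],"grip":60},{"yaw":0,"xyz":[0,0,0],"grip":60}]'
python3 - <<'E'
from h import *
from rig import robot
togo(robot,(.4922,.037,.0867),105.4)
f=robot.grab_frame("side");cv2.imwrite("pics/s4.png",cv2.resize(f["color"][180:320,240:420,::-1],None,fx=4,fy=4,interpolation=cv2.INTER_CUBIC))
E
```

```text
t: 7.15
ee_pos: [0.4928, 0.038, 0.0901]
tool_rot: [-0.134, 0.991, -0.0, 0.001]
ft_force: [-0.3, -0.0, -2.1]
grip_width: 0.778
grip_force: 34.8
t 7.15 pos [0.4928 0.038  0.0901] head 105.38 tilt z [ 0.001 -0.    -1.   ] j [-0.08  0.09  1.83 -0.    1.22 -1.92]
yaw -0.02 shift now mm [ 0.8 -0.8  3.4]
shift after yaw mm [ 0.8 -0.8  3.4]
```

View pics/s4.png

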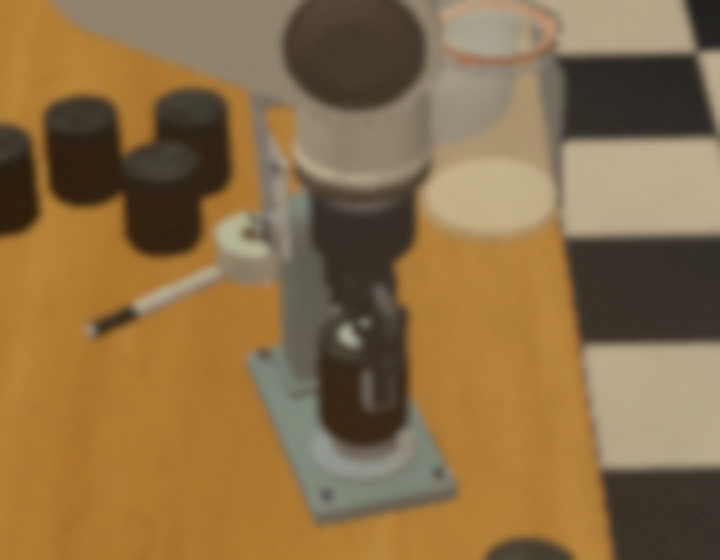

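The side crop shows the jar upright just above the anvil ring: jar foot at about (363,425), ring at about (362,447). Next I lower it and release.

```bash
python3 -m crank '[{"yaw":0,"xyz":[0.5,-0.5,2],"grip":60},{"yaw":0,"xyz":[0,0,1.5],"grip":60},{"yaw":0,"xyz":[0,0,0],"grip":60},{"yaw":0,"xyz":[0,0,0],"grip":60}]'
python3 -m crank '[{"yaw":0,"xyz":[0,0,0],"grip":70},{"yaw":0,"xyz":[0,0,0],"grip":73},{"yaw":0,"xyz":[0,0,0],"grip":76},{"yaw":0,"xyz":[0,0,0],"grip":79},{"yaw":0,"xyz":[0,0,0],"grip":80},{"yaw":0,"xyz":[0,0,0],"grip":80},{"yaw":0,"xyz":[0,0,0],"grip":80}]'
python3 - <<'E'
from h import *
from rig import robot
f=robot.grab_frame("wrist");g=f["color"].astype(int)
c,st,_=blob(g.min(2)>130,240,270,400,450); print("sticker",c,st,onz(f,c,.118)); togo(robot,(.4922,.037,.25),105.4)
E
```

```text
t: 7.6
ee_pos: [0.4923, 0.0375, 0.0868]
tool_rot: [-0.134, 0.991, -0.0, 0.0]
ft_force: [-5.4, 0.1, 12.8]
grip_width: 0.783
grip_force: 36.2
t: 8.3
ee_pos: [0.492, 0.0375, 0.0858]
tool_rot: [-0.134, 0.991, -0.0, -0.0]
ft_force: [0.2, 0.1, -0.6]
grip_width: 0.938
grip_force: 0.0
sticker [323.05047319 367.46313091] [ 277  329   93   77 5072] [[0.48988464 0.03955036 0.118     ]]
t 8.35 pos [0.492  0.0375 0.0858] head 105.39 tilt z [-0. -0. -1.] j [-0.08  0.09  1.84 -0.    1.21 -1.92]
yaw -0.01 shift now mm [  -0.    -0.6 -164.2]
shift after yaw mm [  -0.    -0.6 -164.2]
```

```bash
python3 -m crank '[{"yaw":0,"xyz":[0,0,-8],"grip":80},{"yaw":0,"xyz":[0,0,-15],"grip":80},{"yaw":0,"xyz":[0,0,-25],"grip":80},{"yaw":0,"xyz":[0,0,-35],"grip":80},{"yaw":0,"xyz":[0,0,-40],"grip":80},{"yaw":0,"xyz":[0,0,-40],"grip":80},{"yaw":0,"xyz":[0,0,-40],"grip":80},{"yaw":0,"xyz":[0,0,-40],"grip":80},{"yaw":0,"xyz":[0,0,-40],"grip":80},{"yaw":0,"xyz":[0,0,-35],"grip":60},{"yaw":0,"xyz":[0,0,-15],"grip":50},{"yaw":0,"xyz":[0,0,0],"grip":50},{"yaw":0,"xyz":[0,0,0],"grip":50}]'
python3 - <<'E'
from h import *
from rig import robot
f=robot.grab_frame("wrist");g=f["color"].astype(int);pickle.dump(f,open("w5.pkl","wb"));cv2.imwrite("pics/w5.png",f["color"][:,:,::-1])
c,st,_=blob(g.min(2)>130,280,180,360,300); print("sticker",c,st,onz(f,c,.118)); togo(robot,(.450,.194,.40),105.4)
E
```

```text
t: 9.65
ee_pos: [0.4919, 0.0376, 0.4186]
tool_rot: [-0.134, 0.991, -0.0, -0.0]
ft_force: [0.7, 0.6, -0.7]
grip_width: 0.589
grip_force: 0.0
sticker [318.95940171 195.53418803] [307 183  25  25 468] [[0.49016917 0.03987542 0.118     ]]
t 9.7 pos [0.4918 0.0376 0.4181] head 105.39 tilt z [-0.001  0.    -1.   ] j [-0.08 -0.02  1.27 -0.    1.89 -1.92]
yaw -0.01 shift now mm [ -1.2 161.9  18.1]
shift after yaw mm [ -1.2 161.9  18.1]
```

View pics/w5.png

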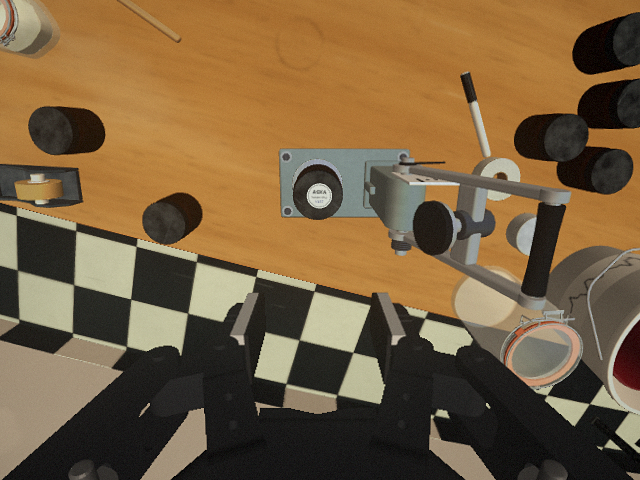

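The wrist view shows the jar on the anvil with its sticker at (319,195), and the plate's front corners at (279,149) and (279,217). The lever is still at rest, with the handle bar running from (552,203) to (534,296).

Run:
```python
from h import *
from rig import robot
f=pickle.load(open("w5.pkl","rb"));g=f["color"].astype(int)
p=onz(f,[(279,149),(279,217),(410,149)],.016);u=np.array([np.cos(np.radians(105.4)),np.sin(np.radians(105.4)),0])
print(p,np.linalg.norm(p[0]-p[1]));o=(p[0]+p[1])/2+.06*u;print("origin",o)
d=onz(f,[(318.96,195.5)],.118)[0]-o; print("jar in press x,y",d@u,-d[0]*u[1]+d[1]*u[0])
c,st,m=blob(g.max(2)<70,515,190,575,310); H=onz(f,c,.325); print("handle",c,st,H)
togo(robot,(.450,.194,.40),105.4)
```

```text
[[ 0.45446198 -0.03360408  0.016     ]
 [ 0.5599267  -0.00848666  0.016     ]
 [ 0.40028556  0.16213505  0.016     ]] 0.10841443563752827
origin [0.49126097 0.03680035 0.016     ]
jar in press x,y 0.0032553466608777988 0.0002809300045636218
handle [542.27650177 249.32464664] [ 521  202   45   95 2264] [[0.44780638 0.19557858 0.325     ]]
t 9.7 pos [0.4918 0.0376 0.4181] head 105.39 tilt z [-0.001  0.    -1.   ] j [-0.08 -0.02  1.27 -0.    1.89 -1.92]
yaw -0.01 shift now mm [ -1.2 161.9  18.1]
shift after yaw mm [ -1.2 161.9  18.1]
```

```bash
python3 -m crank '[{"yaw":0,"xyz":[0,10,0],"grip":50},{"yaw":0,"xyz":[0,25,0],"grip":50},{"yaw":0,"xyz":[0,35,0],"grip":50},{"yaw":0,"xyz":[0,35,0],"grip":50},{"yaw":0,"xyz":[0,32,0],"grip":50},{"yaw":0,"xyz":[0,17,0],"grip":50},{"yaw":0,"xyz":[0,8,0],"grip":50},{"yaw":0,"xyz":[0,0,0],"grip":50},{"yaw":0,"xyz":[0,0,0],"grip":50}]'
python3 - <<'E'
from h import *
from rig import robot
f=robot.grab_frame("wrist");g=f["color"].astype(int);cv2.imwrite("pics/w6.png",f["color"][:,:,::-1])
togo(robot,(.4492,.194,.32),105.4)
print("pred handle ends+TCP pix",pix(f,[(.4492+.0328,.194+.009,.325),(.4492-.0328,.194-.009,.325),(.4492,.194,.325)]))
E
```

```text
t: 10.6
ee_pos: [0.4491, 0.1934, 0.4185]
tool_rot: [-0.134, 0.991, -0.0, -0.0]
ft_force: [-0.3, -0.4, -0.1]
grip_width: 0.586
grip_force: 0.0
t 10.65 pos [0.4492 0.1931 0.4186] head 105.35 tilt z [-0. -0. -1.] j [ 0.25 -0.03  1.28 -0.    1.89 -1.59]
yaw -0.05 shift now mm [-0.3  0.9 98.6]
shift after yaw mm [-0.3  0.9 98.6]
pred handle ends+TCP pix [[317.46802769 293.87593536]
 [317.48059088 203.87917163]
 [317.47403019 250.91013962]]
```

View pics/w6.png

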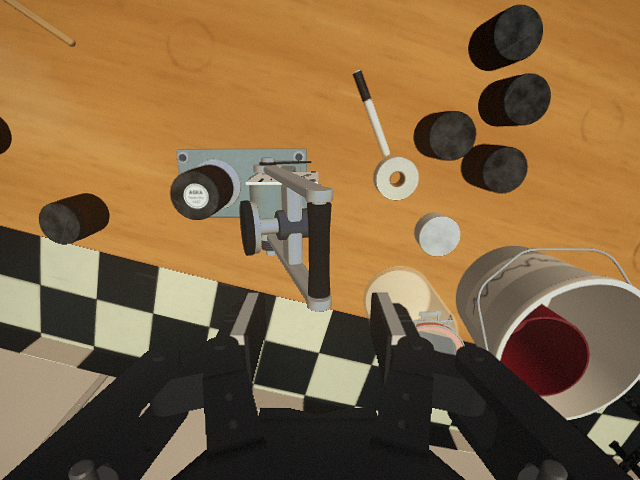

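The wrist view shows the bar from (320,203) to (319,298), which matches the prediction, with the fingers on either side of it. Next I descend and pinch.

```bash
python3 -m crank '[{"yaw":0,"xyz":[0,1,15],"grip":50},{"yaw":0,"xyz":[0,0,25],"grip":50},{"yaw":0,"xyz":[0,0,25],"grip":50},{"yaw":0,"xyz":[0,0,20],"grip":50},{"yaw":0,"xyz":[0,0,10],"grip":50},{"yaw":0,"xyz":[0,0,3.5],"grip":50},{"yaw":0,"xyz":[0,0,0],"grip":50},{"yaw":0,"xyz":[0,0,0],"grip":30},{"yaw":0,"xyz":[0,0,0],"grip":20},{"yaw":0,"xyz":[0,0,0],"grip":8},{"yaw":0,"xyz":[0,0,0],"grip":5},{"yaw":0,"xyz":[0,0,0],"grip":5},{"yaw":0,"xyz":[0,0,0],"grip":5},{"yaw":0,"xyz":[0,0,0],"grip":5}]' 80
python3 - <<'E'
from h import *
from rig import robot
togo(robot,(.4492,.194,.32),105.4);s=robot.sense();print(s["grip_width"]*85.4,s["ft_force"])
q0=0;g=lambda q:np.array([.105-.18*np.cos(1.9-q),.155+.18*np.sin(1.9-q)])*1e3
for a in np.linspace(0,1.9,20): print(round(a,2),np.round(g(a),1),end="; ")
q=np.linspace(0,1.8,19);G=np.array([g(a) for a in q]);print("\nsteps 0.1 rad (tool y,z):",[(round(a,1),round(-b,1)) for a,b in np.diff(G,axis=0)])
E
```

```text
t: 12.05
ee_pos: [0.449, 0.1946, 0.3211]
tool_rot: [-0.134, 0.991, -0.0, 0.001]
ft_force: [0.0, -3.2, 6.2]
grip_width: 0.148
grip_force: 78.0
t 12.05 pos [0.449  0.1946 0.3211] head 105.38 tilt z [ 0.001 -0.    -1.   ] j [ 0.25 -0.05  1.49 -0.    1.69 -1.59]
yaw -0.02 shift now mm [-0.  -0.6  1.1]
shift after yaw mm [-0.  -0.6  1.1]
12.62175142997668 [ 0.04416582 -3.24903021  6.1554254 ]
0.0 [163.2 325.3]; 0.1 [145.9 330.3]; 0.2 [128.2 333.5]; 0.3 [110.3 334.9]; 0.4 [ 92.3 334.5]; 0.5 [ 74.4 332.4]; 0.6 [ 56.9 328.4]; 0.7 [ 39.8 322.8]; 0.8 [ 23.4 315.4]; 0.9 [  7.7 306.5]; 1.0 [ -6.9 296. ]; 1.1 [-20.4 284.1]; 1.2 [-32.7 271. ]; 1.3 [-43.6 256.6]; 1.4 [-53.  241.3]; 1.5 [-60.8 225.1]; 1.6 [-67.  208.2]; 1.7 [-71.4 190.8]; 1.8 [-74.1 173. ]; 1.9 [-75. 155.]; 
steps 0.1 rad (tool y,z): [(np.float64(-17.3), np.float64(-5.0)), (np.float64(-17.7), np.float64(-3.2)), (np.float64(-17.9), np.float64(-1.4)), (np.float64(-18.0), np.float64(0.4)), (np.float64(-17.9), np.float64(2.2)), (np.float64(-17.6), np.float64(3.9)), (np.float64(-17.1), np.float64(5.7)), (np.float64(-16.4), np.float64(7.3)), (np.float64(-15.6), np.float64(9.0)), (np.float64(-14.6), np.float64(10.5)), (np.float64(-13.5), np.float64(11.9)), (np.float64(-12.3), np.float64(13.2)), (np.float64(-10.9), np.float64(14.3)), (np.float64(-9.4), np.float64(15.3)), (np.float64(-7.8), np.float64(16.2)), (np.float64(-6.2), np.float64(16.9)), (np.float64(-4.5), np.float64(17.4)), (np.float64(-2.7), np.float64(17.8))]
```

```bash
python3 -m crank '[{"yaw":0,"xyz":[0,-8.5,-2.7],"grip":5},{"yaw":0,"xyz":[0,-8.8,-2.3],"grip":5},{"yaw":0,"xyz":[0,-17.7,-3.2],"grip":5},{"yaw":0,"xyz":[0,-17.9,-1.4],"grip":5},{"yaw":0,"xyz":[0,-18,0.4],"grip":5},{"yaw":0,"xyz":[0,-17.9,2.2],"grip":5},{"yaw":0,"xyz":[0,-17.6,3.9],"grip":5},{"yaw":0,"xyz":[0,-17.1,5.7],"grip":5},{"yaw":0,"xyz":[0,-8.3,3.5],"grip":5},{"yaw":0,"xyz":[0,-8.1,3.8],"grip":5},{"yaw":0,"xyz":[0,0,0],"grip":5}]'
python3 - <<'E'
from h import *
from rig import robot
# TCP at rest was (.449,.1946,.3211); target 0.8 rad = shift (-139.8, -9.9)
u=np.array([np.cos(np.radians(105.4)),np.sin(np.radians(105.4)),0])
P=np.array([.449,.1946,.3211])-.1398*u+[0,0,-.0099]
togo(robot,P,105.4);s=robot.sense();print(s["ft_force"],s["grip_force"],s["grip_width"])
E
```

```text
t: 13.15
ee_pos: [0.4864, 0.0585, 0.311]
tool_rot: [-0.133, 0.991, -0.0, 0.001]
ft_force: [0.6, -0.3, 8.9]
grip_width: 0.143
grip_force: 78.8
t 13.15 pos [0.4864 0.0585 0.311 ] head 105.32 tilt z [ 0.001 -0.001 -1.   ] j [-0.04 -0.04  1.51 -0.    1.67 -1.88]
yaw -0.08 shift now mm [-0.1  1.4 -0.2]
shift after yaw mm [-0.1  1.4 -0.2]
[ 0.61895733 -0.28642741  8.94029298] 78.78035187721252 0.1429101051866664
```

```bash
python3 -m crank '[{"yaw":0,"xyz":[0,-7,4.3],"grip":5},{"yaw":0,"xyz":[0,-7.6,4.7],"grip":5},{"yaw":0,"xyz":[0,-14.6,10.5],"grip":5},{"yaw":0,"xyz":[0,-13.5,11.9],"grip":5},{"yaw":0,"xyz":[0,-12.3,13.2],"grip":5},{"yaw":0,"xyz":[0,-10.9,14.3],"grip":5},{"yaw":0,"xyz":[0,-9.4,15.3],"grip":5},{"yaw":0,"xyz":[0,-7.8,16.2],"grip":5},{"yaw":0,"xyz":[0,-3.3,8.3],"grip":5},{"yaw":0,"xyz":[0,-2.9,8.6],"grip":5},{"yaw":0,"xyz":[0,-2.4,8.6],"grip":5},{"yaw":0,"xyz":[0,-2.1,8.8],"grip":5},{"yaw":0,"xyz":[0,0,0],"grip":5},{"yaw":0,"xyz":[0,0,0],"grip":5}]'
python3 - <<'E'
from h import *
from rig import robot
u=np.array([np.cos(np.radians(105.4)),np.sin(np.radians(105.4)),0]);R0=np.array([.449,.1946,.3211])
for q in(1.7,1.9):
    togo(robot,R0+(.105-.18*np.cos(1.9-q)-.1632)*u+[0,0,.155+.18*np.sin(1.9-q)-.3253],105.4)
s=robot.sense();print(s["ft_force"],s["grip_force"],s["grip_width"])
# angle by TCP relative to pivot (handle = TCP + rest offset)
d=s["ee_pos"]-R0; x=d@u+.1632-.105; z=d[2]+.3253-.155; print("q",1.9-np.arctan2(z,-x),"r",np.hypot(x,z))
f=robot.grab_frame("wrist");cv2.imwrite("pics/w7.png",f["color"][:,:,::-1])
f=robot.grab_frame("side");cv2.imwrite("pics/s7.png",cv2.resize(f["color"][180:320,240:420,::-1],None,fx=4,fy=4,interpolation=cv2.INTER_CUBIC))
E
```

```text
t: 14.55
ee_pos: [0.5113, -0.0322, 0.1864]
tool_rot: [-0.134, 0.991, -0.001, 0.001]
ft_force: [0.4, -10.0, 7.2]
grip_width: 0.149
grip_force: 78.9
t 14.55 pos [ 0.5113 -0.0322  0.1864] head 105.35 tilt z [ 0.002 -0.002 -1.   ] j [-0.21  0.05  1.67 -0.    1.42 -2.05]
yaw -0.05 shift now mm [-0.1  0.6 -0.1]
shift after yaw mm [-0.1  0.6 -0.1]
t 14.55 pos [ 0.5113 -0.0322  0.1864] head 105.35 tilt z [ 0.002 -0.002 -1.   ] j [-0.21  0.05  1.67 -0.    1.42 -2.05]
yaw -0.05 shift now mm [-0.1 -2.9 35.6]
shift after yaw mm [-0.1 -2.9 35.6]
[ 0.41471788 -9.9607927   7.1759593 ] 78.90985250473022 0.14932668469041122
q 1.7013016233210712 r 0.1805196867116113
```

View pics/w7.png

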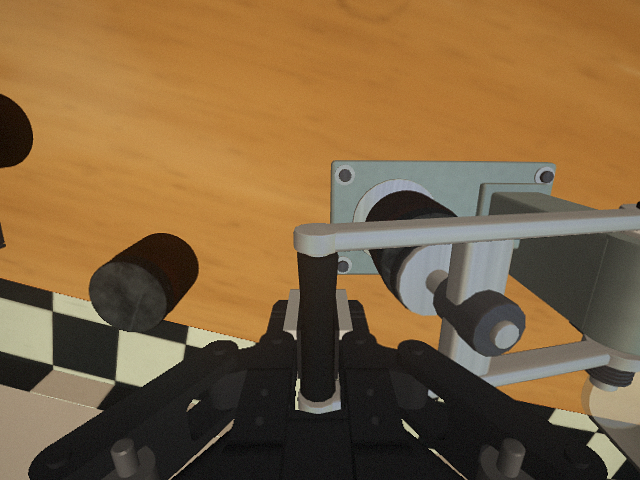

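The wrist view shows the bar pinched mid-length at about (320,320), the lever near 1.7 rad and the jar still under the foot. Next I close in on the mark in small steps.

```bash
python3 -m crank '[{"yaw":0,"xyz":[0,-0.8,5],"grip":5},{"yaw":0,"xyz":[0,-0.7,6],"grip":5},{"yaw":0,"xyz":[0,-0.5,6],"grip":5},{"yaw":0,"xyz":[0,-0.4,5],"grip":5},{"yaw":0,"xyz":[0,-0.3,4],"grip":5},{"yaw":0,"xyz":[0,0,2],"grip":5},{"yaw":0,"xyz":[0,0,0],"grip":5},{"yaw":0,"xyz":[0,0,0],"grip":5},{"yaw":0,"xyz":[0,0,0],"grip":5}]'
cat > q.py <<'E'
from h import *
from rig import robot
u=np.array([np.cos(np.radians(105.4)),np.sin(np.radians(105.4)),0]);R0=np.array([.449,.1946,.3211])
togo(robot,R0+(-.075-.1632)*u+[0,0,.155-.3253],105.4)
s=robot.sense();print(s["ft_force"],s["grip_force"],s["grip_width"],abs(s["dq"]).max())
d=s["ee_pos"]-R0; x=d@u+.1632-.105; z=d[2]+.3253-.155; print("q",1.9-np.arctan2(z,-x),"r",np.hypot(x,z))
E
python3 q.py
```

```text
t: 15.55
ee_pos: [0.5123, -0.0353, 0.1589]
tool_rot: [-0.134, 0.991, -0.002, 0.001]
ft_force: [1.2, -15.5, 9.6]
grip_width: 0.145
grip_force: 79.1
t 15.55 pos [ 0.5123 -0.0353  0.1589] head 105.35 tilt z [ 0.002 -0.004 -1.   ] j [-0.22  0.07  1.71 -0.    1.36 -2.06]
yaw -0.05 shift now mm [-0.   0.3  8.1]
shift after yaw mm [-0.   0.3  8.1]
[  1.18153583 -15.48284568   9.64289326] 79.11237359046936 0.14534401397617655 0.002305231869893863
q 1.8549574464789476 r 0.1804249054821664
```

```bash
python3 -m crank '[{"yaw":0,"xyz":[0,-0.5,2],"grip":5},{"yaw":0,"xyz":[0,-0.5,2],"grip":5},{"yaw":0,"xyz":[0,0,2],"grip":5},{"yaw":0,"xyz":[0,0,1.5],"grip":5},{"yaw":0,"xyz":[0,0,0],"grip":5},{"yaw":0,"xyz":[0,0,0],"grip":5},{"yaw":0,"xyz":[0,0,0],"grip":5},{"yaw":0,"xyz":[0,0,0],"grip":5}]'
python3 q.py
python3 - <<'E'
from h import *
from rig import robot
for n,(x0,y0,x1,y1) in(("top",(230,225,350,300)),("side",(270,200,370,300))):
    f=robot.grab_frame(n);c=f["color"][y0:y1,x0:x1,::-1]
    cv2.imwrite(f"pics/{n}8.png",cv2.resize(c,(400*c.shape[1]//c.shape[0],400),interpolation=cv2.INTER_CUBIC)) 
a=cv2.imread("pics/side8.png");b=cv2.imread("pics/top8.png");cv2.imwrite("pics/f8.png",np.hstack([a,b[:,:400]]))
E
```

```text
t: 16.35
ee_pos: [0.5123, -0.0356, 0.1514]
tool_rot: [-0.134, 0.991, -0.001, 0.001]
ft_force: [-0.9, -8.4, 10.6]
grip_width: 0.145
grip_force: 79.2
t 16.35 pos [ 0.5123 -0.0356  0.1514] head 105.36 tilt z [ 0.002 -0.002 -1.   ] j [-0.22  0.07  1.72 -0.    1.35 -2.06]
yaw -0.04 shift now mm [-0.1  0.5  0.6]
shift after yaw mm [-0.1  0.5  0.6]
[-0.91007297 -8.37157033 10.57859952] 79.18761849403381 0.1454722615248505 0.0018467644863617335
q 1.8967784728049144 r 0.1805303881455843
```

View pics/f8.png

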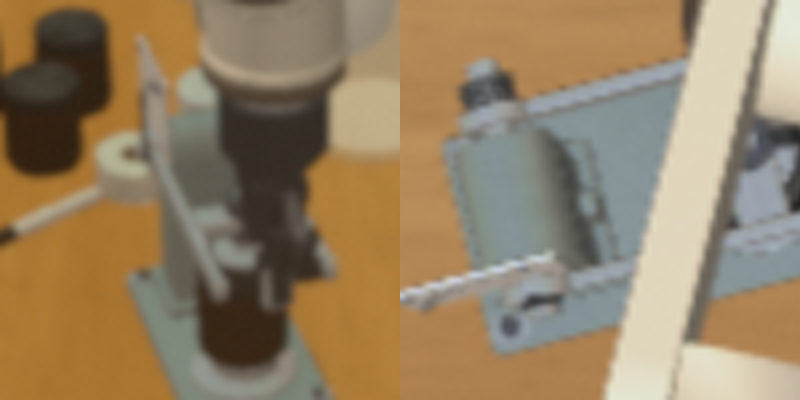

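The side half shows the lever level with its foot on the upright jar at about (240,250). In the top half the pointer is seen end-on, so upright, near (545,298). The 10.6 N on the tool fits the spring force expected at the mark, so I hand in.

```bash
python3 -c "
from rig import robot
print(robot.finish_job())"
```

```text
the job is handed in; nothing more can be done
None
```

I handed the job in after about 16 s: the stickered jar stands let go on the anvil, about 3 mm off centre by camera, and the gripper still holds the handle at about 1.90 rad, worked out from the tool pose; no verdict came back.

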